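Start the knob screw of a filter clamp

ROBOT

A 6-joint arm with a two-finger parallel gripper is mounted at the origin on a cart in front of the work surface, level with it; the furniture and walls round the work are solid. World frame = base frame: x ahead of the robot, y to its left, z up, the work surface at z = 0. Lengths are in m, angles in degrees, forces in N, time in s.
With the tool pointing down it reaches from about 0.325 to 1 m from the base axis. Payload 5.1 kg.
Tool frame: the origin (TCP) lies between the finger pads; the fingertips stand 11 mm ahead of it and the grasp point (between the pads) lies 8 mm behind it; z points along the fingers, x is the direction in which the jaws open and shut, and the axes are right-handed (so a half turn about z gives the same grasp; the last joint's range is limited). The gripper opens to 85 mm and grips with 20 to 120 N. Pads are 22 mm wide; open, the fingers measure 114 mm over their backs; the gripper's body (76 mm by 85 mm) begins 54 mm behind the grasp point. The pads swing forward as they close: fully open they stand 13 mm farther back than shut.
Start: joints at [-74.748, 7.093, 94.555, -0, 78.352, -4.733], TCP at [0.222, -0.611, 0.218] pointing down, gripper open.
Joint ranges: [-149.61, 149.61], [-58.7, 133.49], [1.44, 155.28], [-77.14, 257.14], [18.33, 153.61], [-166.67, 166.67]. Speed limits (degrees/s): [147.25, 147.25, 180, 180, 180, 180].

INTERFACE

Orientations are given as a 3x3 rotation matrix whose columns are the frame's x, y, z axes.
In Python, from bench import telemetry, cams, order gives the robot as it stands. The module is installed in compiled form; this text tells all that it offers.
- The arm moves only by the tool move_arm, never from a script. Its argument "deltas" is a list of rows, each a list of 5 numbers: the opening, from 0 (shut) to 1 (fully open), then the shift along the tool's x, y, z in units of 30 mm (1.0 is 30 mm), then the turn about the tool's z in units of 6 degrees (1.0 is 6 degrees). A call has 1 to 20 rows; each row shifts and turns the pose as measured when the row begins, along the tool's axes as they then stand; what a row does not reach is not made up. A row lasts 1/10 s, in which the tool goes at most 50 mm and 8.59 degrees, less where a joint would pass 70% of its speed; a pose out of reach is approached as far as the arm can. A call is refused whole if a number of a shift passes 1 or a number of a turn 1, either way. A call with a gripper value outside its range is refused whole. The fingers move at their own pace and stop on an object; "squeeze" is the grip in N (left out, the last holds). Time passes only in rows, so rows that do not move let the fingers close. It gives the time, the measured TCP pose, the force and the opening at its end, in the units of the state.
- telemetry.observe(): the state, without advancing time (a new reading comes with each control period).
- cams.grab_frame(name): name is "scene" or "top" or "wrist"; returns (picture, depth): 480x640x3 uint8, blue, green, red; 480x640 float32, m along the optical axis (not along the pixel's ray), 0 where there is no reading.
- cams.calibration(name): a dict with "fx", "fy", "cx", "cy" (pixels), "extrinsics" (4x4, takes a point from camera to world coordinates); the wrist camera has in their place "T_tool_cam" (4x4, takes a point from camera to tool coordinates, whose origin is the TCP and whose axes are the tool frame's). Camera axes: x right, y up, looking along -z (the intrinsics and any distortion apply to the point x, -y, -z); pixel columns grow to the right and rows downward; lengths in m; the calibration is good to about 2 mm. A picture is of the moment at which its call begins: read the wrist's pose just before it. calibration takes no time and is no camera call.
- order.sign_off(): hands the job in, once; it reports no verdict.
Trained networks look in the newest picture that a camera, given by its name, has taken for a name from the list of things; names that differ only in an ending like _2 or _b are one class to them, and where a whole thing is asked for, a point or a joint stands for the part that bears it (a point fixed in the world has none). Each returns a list of dicts, best first, with "confidence" (0 to 1); they miss things now and then, are a little off and sometimes report something else, mostly with a low value. They report only what shows in the picture. A call takes as long as a camera call.
- cams.silhouettes(camera, query): "region" (480x640 bool, what is visible of it) and "position" ([column, row] in pixels, amid what is visible of it).
The state is a dict: "time": time; "q": joint angles; "dq": joint speeds; "effort": joint torques, N m; "eef_pos": TCP position; "ee_rot": TCP orientation; "wrist_force": force on the tool from outside, world axes, zero at the start; "moment": the same for the moment, N m; "width": finger opening in m.
Only numpy, scipy, OpenCV 4.12 (cv2) and the standard library are available. Lean on these libraries where they do the work, as an engineer would, in place of code of your own. Each camera call takes 0.05 s, during which the arm holds its last target.

TASK

The knob screw of the filter clamp stands in the mouth of its threaded boss but is not started. Turn it backward (counter-clockwise from above) until it drops into the thread, at the point where the white line on the knob meets the red line on the boss; only then turn it forward (clockwise) one full turn, so that the lines meet again, and finish while still gripping the knob, without letting go. Leave the other things on the bench where they are.

Things in the scene. Friction and masses are not known exactly. Their poses are not given: they have to be found in the camera images.
- clamp: Filter clamp fixed to the bench: grey base 100 (its x) by 150 (its y) mm, 12 high; posts at y = +-56 mm with nuts up to 90; aluminium nut plate, 46 in x by 134 in y, 72 to 84 mm above the bench; on its middle a brass threaded boss, 42 mm across, top at 96. Origin: centre of the underside, on the bench and the screw's axis; z up, x towards the red line on the boss.
- boss (a point): Centre of the boss's top, on the screw's axis, 96 mm above the bench.
- start_line (a point): Top end of the red line on the boss's outer wall, 21 mm from the axis, at boss-top height: the place where the thread starts.
- knob (a point): Grip point of the screw, on its axis at mid height of the round black knob (36 mm diameter, reaching 13 mm above and below this point, gripped at any yaw); moves with the screw. At the start 137 to 139 mm above the bench, the knob's underside 28 to 30 mm above the boss. Below the knob there is only a shank up to 26 mm thick (lug 30), so fingertips may hang below it. x axis: the white line.
- screw_knob: The black knob on top of the screw, as under point knob; origin on the axis 43 mm below that grip point, z up, x along the white line.
- screw_turn (a joint): Turn of the screw, rad, growing clockwise seen from above (forward, screwing in). 0: white line (knob top and side) over the red line. At the start 0.5 to 1.6. It can drop only below about 0.12; a hard shoulder stops it at -0.15, and the thread's end at 7.7. Friction 0.03 N m: it stays where it is left.
- screw_lift (a joint): Height of the screw, m, negative downward. Right-hand thread, 8 mm lead: sinks 1.27 mm per rad forward, climbs as much backward; let the hand follow. Rests at -0.00127*turn before the drop, at -0.008 - 0.00127*turn after it (upward play 1.5 mm). It drops 8 mm by its own weight (0.27 kg), but gripped tightly it hangs in the fingers: lower the hand or loosen them. At one turn about -0.016.
- timer: White bench timer with coloured buttons, 58x68x16 mm, loose; a bystander. Origin: centre of its underside.
- label_tape: Roll of beige tape lying flat, 55 mm diameter, 18 mm high, loose; a bystander. Origin: centre of its underside.
- beaker_100: Small glass beaker, 56 mm diameter, 68 mm high, loose; a bystander. Origin: centre of its underside.
- petri_1: Clear petri dish with lid, 60 mm diameter, 12 mm high, loose; a bystander. Origin: centre of its underside.

How it is judged (in metres and radians):
On the way:
1. the screw has been turned back and has dropped into the thread (value of joint screw_lift below -0.006 m and value of joint screw_turn below 1.5 rad), for 0.2 s.
At the end, for the whole second after the job is handed in: After having dropped into the thread, the screw stands still one full turn forward of the thread start (lines meeting within 45 degrees), in the lower thread (12.5 to 19 mm below its uppermost place), and the fingers still grip the knob with more than 3 N (value of joint screw_turn between 5.5 and 7.07 rad and value of joint screw_lift between -0.019 and -0.0125 m and velocity of joint screw_turn between -0.1 and 0.1 rad/s and contact force between the fingers and screw_knob above 3 N); the arm keeps its last pose, push and grip.
It fails at once if the screw is turned forward before it has dropped into the thread (value of joint screw_turn above 2.1 rad and value of joint screw_lift above -0.006 m).
It fails at once if the screw is driven well beyond one turn (value of joint screw_turn above 7.4 rad).
It fails at once if a bystander is pushed away (distance of any of timer, label_tape, beaker_100, petri_1 from where it was at the start of the episode above 0.03 m).
It also fails if it takes over 54 s, if anything falls off the work surface, if the arm or the gripper's body presses on something with over 40 N, if the wrist force passes 120 N, or if a joint passes its speed limit or range.

## Working session

There is one attempt and no reset: what is moved stays moved. The work goes in short steps, Python scripts to look and compute and a tool call to move; the robot and the scene stay as the last step left them, time stands still between calls to the robot, and variables do not carry over. Pictures are saved under pics/ and viewed, and the job is handed in when it is done.

Besides the shell and the picture viewer there is one more tool, called after ">>>" as a command line: name --pt "numbers of a row" for each row, then --argument value for the rest. move_arm: Moves the arm, as the interface text tells. Its arguments: {"type":"object","properties":{"deltas":{"type":"array"},"squeeze":{"type":"number"}},"required":["deltas"]}

```bash
mkdir -p pics; python3 - <<'E'
from bench import telemetry,cams
import cv2,numpy as np
s=telemetry.observe();print(s)
for c in ['scene','top']:
    p,d=cams.grab_frame(c);cv2.imwrite(f'pics/{c}0.png',p)
    k=cams.calibration(c);print(c,k)
    E=np.array(k['extrinsics'])
    for n in ['screw_knob','clamp','timer','label_tape','beaker_100','petri_1']:
        for r in cams.silhouettes(c,n)[:2]:
            m=r['region'];v,u=np.nonzero(m&(d>0))
            z=d[v,u];P=np.c_[(u-k['cx'])/k['fx']*z,-(v-k['cy'])/k['fy']*z,-z]@E[:3,:3].T+E[:3,3]
            print(n,round(r['confidence'],2),np.round(r['position']),len(u),np.round(np.percentile(P,[3,50,97],axis=0),3).tolist() if len(u) else '')
print(telemetry.observe()['time'])
E
```

```text
{'time': 0.0, 'q': array([-7.47491345e+01,  7.13135527e+00,  9.46340077e+01, -1.57198098e-03,
        7.83503550e+01, -4.73425390e+00]), 'dq': array([ 0.01759841, -0.0432416 , -0.01622534, -0.04691764,  0.00184019,
       -0.03580764]), 'effort': array([ 3.93632181e-04, -4.23613930e+01, -3.65452623e+01,  9.25481174e-06,
        7.04724487e-03,  2.15536986e-06]), 'eef_pos': array([ 0.22193605, -0.61026623,  0.21707798]), 'ee_rot': array([[ 3.41780750e-01, -9.39779553e-01, -5.57186994e-04],
       [-9.39777558e-01, -3.41781175e-01,  1.94146298e-03],
       [-2.01498324e-03, -1.39922839e-04, -9.99997960e-01]]), 'wrist_force': array([-0.7159608 , -0.06119046, -0.22164582]), 'moment': array([-0.01176617,  0.01375586,  0.00182017]), 'width': 0.08553417770553685}
scene {'fx': 439.4432803072137, 'fy': 439.4432803072137, 'cx': 316.88020218601866, 'cy': 241.90074005739578, 'extrinsics': array([[-0.12057318,  0.52886429, -0.84009801, -0.45439696],
       [-0.99252866, -0.04829919,  0.11204481,  0.174042  ],
       [ 0.01868045,  0.84733096,  0.53073656,  0.73284207],
       [ 0.        ,  0.   
[... 920 characters left out ...]
345. 270.] 2376 [[0.437, -0.099, 0.004], [0.494, -0.026, 0.015], [0.56, 0.043, 0.151]]
timer 0.67 [210. 328.] 608 [[0.334, 0.275, 0.008], [0.361, 0.306, 0.014], [0.388, 0.338, 0.019]]
label_tape 0.59 [452. 216.] 479 [[0.608, -0.324, -0.002], [0.638, -0.307, 0.03], [0.657, -0.276, 0.069]]
label_tape 0.57 [185. 230.] 398 [[0.572, 0.344, -0.002], [0.598, 0.368, 0.016], [0.624, 0.395, 0.021]]
beaker_100 0.57 [452. 219.] 479 [[0.608, -0.324, -0.002], [0.636, -0.306, 0.027], [0.657, -0.276, 0.068]]
petri_1 0.71 [249. 184.] 408 [[0.696, 0.185, 0.006], [0.722, 0.211, 0.011], [0.748, 0.237, 0.016]]
petri_1 0.43 [343. 266.] 228 [[0.482, -0.045, 0.09], [0.498, -0.028, 0.15], [0.514, -0.011, 0.154]]
0.7
```

```bash
python3 - <<'E'
import cv2,numpy as np
a=cv2.imread('pics/scene0.png');b=cv2.imread('pics/top0.png')
cv2.imwrite('pics/both.png',np.hstack([cv2.resize(a[180:300,250:400],(400,320),interpolation=2),cv2.resize(b[210:330,270:420],(400,320),interpolation=2)]))
E
```

```text
(no output)
```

View pics/both.png

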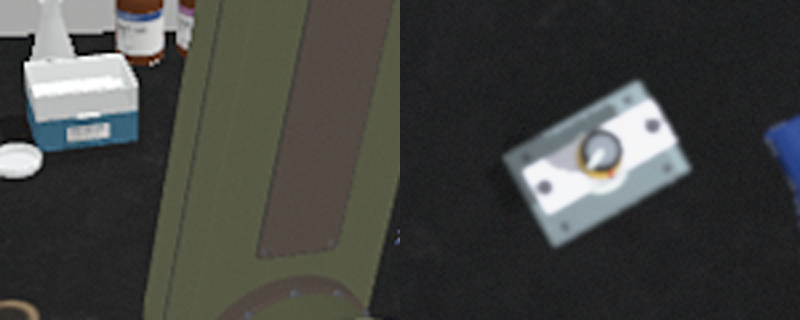

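View pics/scene0.png

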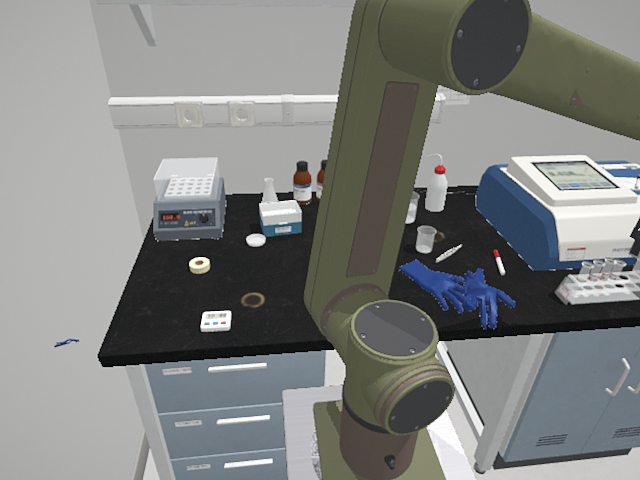

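```bash
python3 - <<'E'
from bench import cams
import cv2
print(cams.calibration('wrist'))
b=cv2.imread('pics/top0.png')
cv2.imwrite('pics/topz.png',cv2.resize(b[235:295,310:385],(750,600),interpolation=2))
E
```

```text
{'fx': 336.7420143023476, 'fy': 336.7420143023476, 'cx': 319.6871435820575, 'cy': 245.31265848063637, 'T_tool_cam': array([[ 9.99999626e-01, -5.83856008e-04, -6.37295177e-04,
         1.16005881e-04],
       [-7.35464948e-04, -9.62130610e-01, -2.72587871e-01,
        -6.85890725e-02],
       [-4.54009131e-04,  2.72588238e-01, -9.62130681e-01,
        -1.55294307e-01],
       [ 0.00000000e+00,  0.00000000e+00,  0.00000000e+00,
         1.00000000e+00]])}
```

View pics/topz.png

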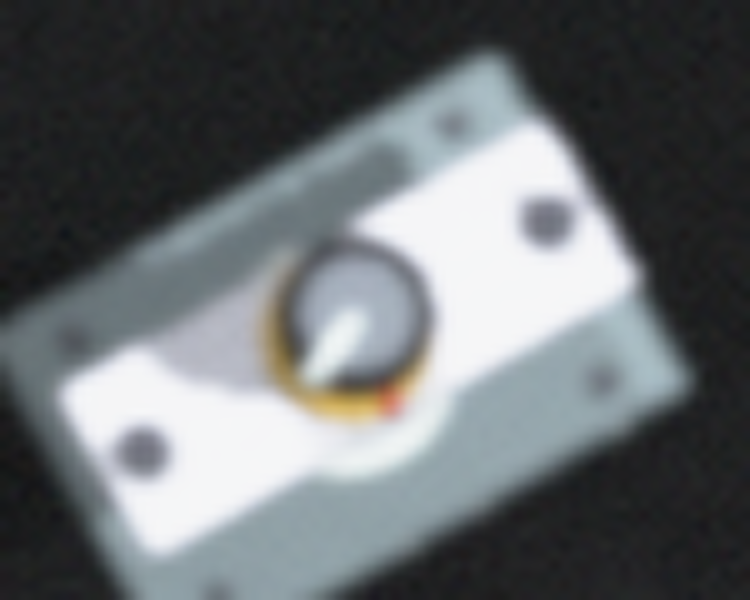

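>>> move_arm --pt "1 -0.9 -0.9 -0.1 0" --pt "1 -0.9 -0.9 -0.1 0" --pt "1 -0.9 -0.9 -0.1 0" --pt "1 -0.9 -0.9 -0.1 0" --pt "1 -0.9 -0.9 -0.1 0" --pt "1 -0.9 -0.9 -0.1 0" --pt "1 -0.9 -0.9 -0.1 0" --pt "1 -0.9 -0.9 -0.1 0" --pt "1 -0.9 -0.9 -0.1 0" --pt "1 -0.9 -0.9 -0.1 0" --pt "1 -0.9 -0.9 -0.1 0" --pt "1 -0.9 -0.9 -0.1 0"

```text
time: 1.9
eef_pos: [0.4211, -0.1845, 0.2561]
ee_rot: [[0.332, -0.943, 0.004], [-0.943, -0.332, -0.003], [0.004, -0.003, -1.0]]
wrist_force: [1.2, 0.9, -0.7]
width: 0.0851
```

```bash
cat > h.py <<'E'
from bench import telemetry,cams
import cv2,numpy as np
def look(c,n):
    s=telemetry.observe()
    p,d=cams.grab_frame(c);cv2.imwrite(f'pics/{n}.png',p)
    k=cams.calibration(c)
    if c=='wrist':
        T=np.eye(4);T[:3,:3]=s['ee_rot'];T[:3,3]=s['eef_pos'];E=T@np.array(k['T_tool_cam'])
    else: E=np.array(k['extrinsics'])
    return s,p,d,k,E
def cloud(d,k,E,m=None):
    ok=d>0
    if m is not None: ok&=m
    v,u=np.nonzero(ok);z=d[v,u]
    return np.c_[(u-k['cx'])/k['fx']*z,-(v-k['cy'])/k['fy']*z,-z]@E[:3,:3].T+E[:3,3],u,v
E
python3 - <<'E'
from h import *
s,p,d,k,E=look('wrist','w1')
print(s['eef_pos'],s['q'])
for r in cams.silhouettes('wrist','screw_knob')[:2]:
    print(r['confidence'],r['position'])
P,u,v=cloud(d,k,E)
m=(P[:,2]>.143)&(P[:,2]<.16)&(abs(P[:,0]-.498)<.04)&(abs(P[:,1]+.028)<.04)
if m.sum():
    Q=P[m];c,r=cv2.minEnclosingCircle(Q[:,:2].astype(np.float32));print(m.sum(),c,r,Q.mean(0))
m=(P[:,2]>.072)&(P[:,2]<.088)&(abs(P[:,0]-.498)<.09)&(abs(P[:,1]+.028)<.09)
if m.sum()>10: print('plate',cv2.minAreaRect(P[m][:,:2].astype(np.float32)))
E
```

```text
[ 0.42106105 -0.18445129  0.25609431] [-3.03401840e+01 -1.94181072e+01  1.15325532e+02 -1.94317466e-02
  8.37966837e+01  4.02536155e+01]
0.87 [155.8, 70.8]
2451 (0.499187707901001, -0.029471611604094505) 0.019361864775419235 [ 0.49883441 -0.03119187  0.14978375]
plate ((0.4988831877708435, -0.02947201579809189), (0.04651794955134392, 0.1340961903333664), 29.829776763916016)
```

View pics/w1.png

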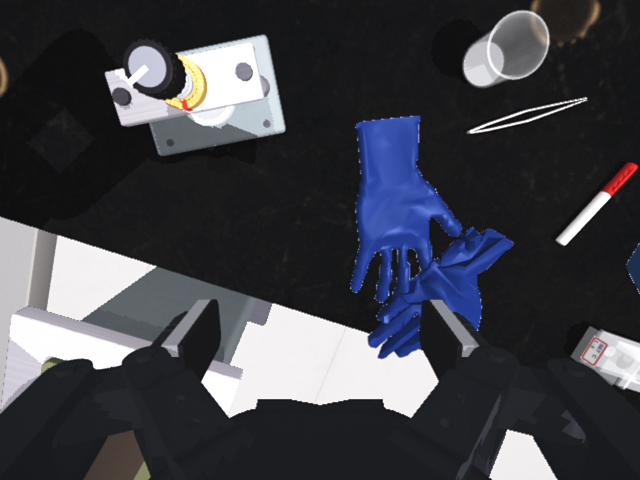

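>>> move_arm --pt "1 -0.8 -0.83 0 0" --pt "1 -0.8 -0.83 0 0" --pt "1 -0.8 -0.83 0 0" --pt "1 -0.8 -0.83 0 0" --pt "1 -0.8 -0.83 0 0" --pt "1 0 0 0 0"

```text
time: 2.6
eef_pos: [0.5012, -0.0256, 0.2573]
ee_rot: [[0.335, -0.942, 0.008], [-0.942, -0.335, -0.006], [0.008, -0.005, -1.0]]
wrist_force: [-0.1, 0.7, -0.6]
width: 0.0854
```

>>> move_arm --pt "1 0.1 0.11 0.4 0" --pt "1 0 0 0.8 0" --pt "1 0 0 0.8 0" --pt "1 0 0 0.8 0" --pt "1 0 0 0.8 0" --pt "1 0 0 0.4 0" --pt "1 0 0 0 0"

```text
time: 3.3
eef_pos: [0.4962, -0.0398, 0.1293]
ee_rot: [[0.327, -0.945, 0.006], [-0.945, -0.327, -0.01], [0.011, -0.002, -1.0]]
wrist_force: [-0.7, 0.2, -0.1]
width: 0.0857
```

```bash
python3 - <<'E'
from h import *
s,p,d,k,E=look('wrist','w2')
print(s['eef_pos'],s['q'])
P,u,v=cloud(d,k,E)
m=(P[:,2]>.143)&(P[:,2]<.156)&(abs(P[:,0]-.498)<.025)&(abs(P[:,1]+.028)<.025)
if m.sum():
    Q=P[m];c,r=cv2.minEnclosingCircle(Q[:,:2].astype(np.float32));print(m.sum(),c,r,Q.mean(0))
E
```

```text
[ 0.49620182 -0.03979311  0.12930724] [-10.48726749  -8.52590895 118.86047824  -0.51206792  69.25505731
  60.60922512]
5179 (0.4987671673297882, -0.02975386008620262) 0.0193561390042305 [ 0.50088874 -0.02879253  0.14983629]
```

View pics/w2.png

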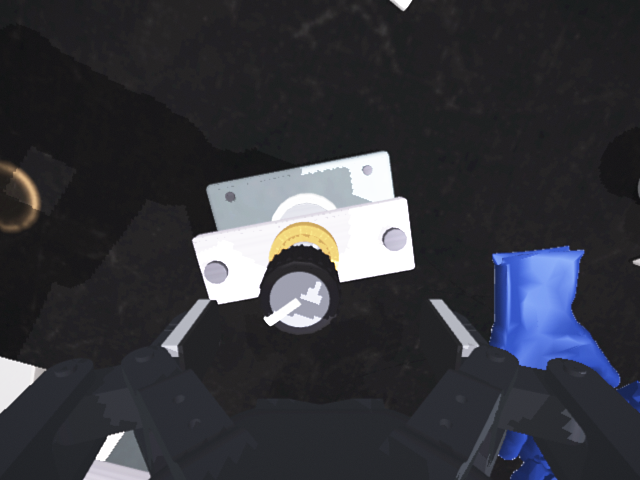

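>>> move_arm --pt "1 -0.28 -0.19 0 0" --pt "1 0 0 0 0" --pt "1 0 0 0 0"

```text
time: 3.65
eef_pos: [0.5016, -0.0303, 0.1337]
ee_rot: [[0.326, -0.945, 0.013], [-0.945, -0.326, -0.011], [0.014, -0.008, -1.0]]
wrist_force: [-0.7, 0.2, 0.3]
width: 0.0855
```

>>> move_arm --pt "1 0 0.08 0.12 0" --pt "1 0 0 0 0" --pt "1 0 0 0 0"

```text
time: 3.95
eef_pos: [0.5006, -0.031, 0.132]
ee_rot: [[0.327, -0.945, 0.016], [-0.945, -0.327, -0.012], [0.016, -0.012, -1.0]]
wrist_force: [-0.1, 0.5, 0.4]
width: 0.0853
```

>>> move_arm --pt "0 0 0 0 0" --pt "0 0 0 0 0" --pt "0 0 0 0 0" --pt "0 0 0 0 0" --pt "0 0 0 0 0" --pt "0 0 0 0 0" --squeeze 30

```text
time: 4.55
eef_pos: [0.5002, -0.0296, 0.1328]
ee_rot: [[0.327, -0.945, 0.015], [-0.945, -0.327, -0.008], [0.013, -0.011, -1.0]]
wrist_force: [-0.7, 0.1, 1.2]
width: 0.0333
```

>>> move_arm --pt "0 0 0 0 -1" --pt "0 0 0 -0.005 -1" --pt "0 0 0 -0.005 -1" --pt "0 0 0 -0.005 -1" --pt "0 0 0 -0.005 -1" --pt "0 0 0 -0.005 -1" --pt "0 0 0 0 0"

```text
time: 5.25
eef_pos: [0.5003, -0.0292, 0.1336]
ee_rot: [[0.833, -0.553, 0.015], [-0.553, -0.833, -0.007], [0.017, -0.002, -1.0]]
wrist_force: [-1.3, 1.8, 2.2]
width: 0.0332
```

```bash
cat > chk.py <<'E'
import sys
from h import *
n=sys.argv[1]
s,p,d,k,E=look('wrist',n)
R=s['ee_rot'];print('t',s['time'],'pos',np.round(s['eef_pos'],4),'q6',s['q'][5].round(2),'yaw',np.degrees(np.arctan2(R[1,0],R[0,0])).round(2),'tilt',np.round(R[:2,2],3),'F',np.round(s['wrist_force'],1),'Mz',np.round(s['moment'],2),'w',s['width'].round(4))
cv2.imwrite(f'pics/{n}.png',cv2.resize(p[180:420,160:480],(800,600)))
E
python3 chk.py w3
```

```text
Traceback (most recent call last):
  File "chk.py", line 5, in <module>
    R=s['ee_rot'];print('t',s['time'],'pos',np.round(s['eef_pos'],4),'q6',s['q'][5].round(2),'yaw',np.degrees(np.arctan2(R[1,0],R[0,0])).round(2),'tilt',np.round(R[:2,2],3),'F',np.round(s['wrist_force'],1),'Mz',np.round(s['moment'],2),'w',s['width'].round(4))
                                                                                                                                                                                                                                               ^^^^^^^^^^^^^^^^
AttributeError: 'float' object has no attribute 'round'
```

View pics/w3.png

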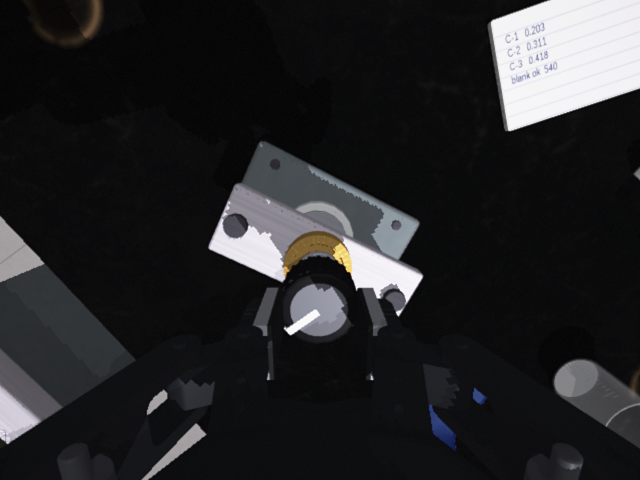

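```bash
cat > chk.py <<'E'
import sys
from h import *
n=sys.argv[1]
s,p,d,k,E=look('wrist',n)
R=s['ee_rot'];yaw=np.degrees(np.arctan2(R[1,0],R[0,0]))
print('t',s['time'],'pos',np.round(s['eef_pos'],4),'q6',round(s['q'][5],2),'yaw',round(yaw,2),'tilt',np.round(R[:2,2],3),'F',np.round(s['wrist_force'],1),'M',np.round(s['moment'],2),'w',round(s['width'],4))
cv2.imwrite(f'pics/{n}.png',cv2.resize(p[180:420,160:480],(800,600)))
P,u,v=cloud(d,k,E)
A=np.array([.499,-.0295])
r=np.hypot(*(P[:,:2]-A).T)
m=(r<.020)&(P[:,2]>.118)&(P[:,2]<.160)
# knob top = upper cluster
zt=np.percentile(P[m,2],80);top=m&(P[:,2]>zt-.004)&(r<.0175)
print('knob top z',np.median(P[top,2]).round(4),top.sum())
g=p[v,u].astype(int).min(1)
w=top&(g>205)
c=P[top][:,:2]
if w.sum()>5:
    Q=P[w][:,:2];mu=Q.mean(0);dv=np.linalg.svd(Q-mu)[2][0]
    if dv@(mu-A)<0: dv=-dv
    a=np.degrees(np.arctan2(dv[1],dv[0]));print('white n',w.sum(),'mean off',(mu-A).round(4),'yaw',a.round(1),'turn deg',((-150.2-a+180)%360-180).round(1))
E
python3 chk.py w3b
```

```text
t 5.3 pos [ 0.5002 -0.0292  0.1336] q6 24.45 yaw -33.68 tilt [ 0.015 -0.007] F [-1.3  0.5  1.2] M [0.12 0.08 0.05] w 0.0335
knob top z 0.1509 4312
white n 270 mean off [-0.0089 -0.0004] yaw -177.7 turn deg 27.5
```

View pics/w3b.png

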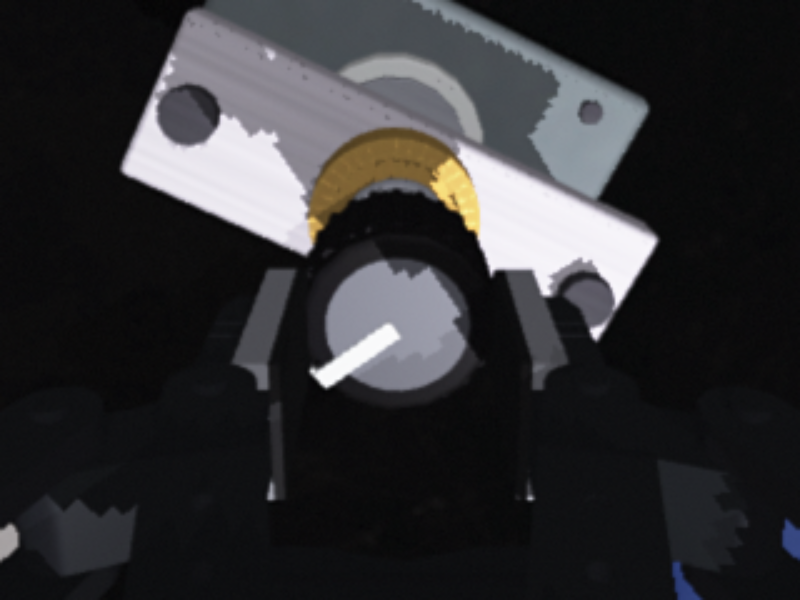

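>>> move_arm --pt "0 0 0 0 -1" --pt "0 0 0 -0.005 -1" --pt "0 0 0 -0.005 -1" --pt "0 0 0 -0.005 -1" --pt "0 0 0 -0.005 -0.5" --pt "0 0 0 0 0" --pt "0 0 0 0 0"

```text
time: 6.05
eef_pos: [0.5, -0.0291, 0.1306]
ee_rot: [[0.993, -0.113, 0.016], [-0.113, -0.994, -0.007], [0.017, 0.005, -1.0]]
wrist_force: [1.5, 0.7, -2.4]
width: 0.0332
```

```bash
python3 chk.py w4
```

```text
t 6.05 pos [ 0.5    -0.0291  0.1306] q6 -2.78 yaw -6.48 tilt [ 0.016 -0.007] F [ 1.5  0.7 -2.4] M [ 0.09 -0.36  0.02] w 0.0332
knob top z 0.1479 4336
white n 277 mean off [-0.0076 -0.0044] yaw -150.4 turn deg 0.2
```

>>> move_arm --pt "0 0 0 0.1 0" --pt "0 0 0 0.1 0" --pt "0 0 0 0 0"

```text
time: 6.4
eef_pos: [0.5003, -0.029, 0.1262]
ee_rot: [[0.993, -0.115, 0.016], [-0.115, -0.993, -0.006], [0.016, 0.004, -1.0]]
wrist_force: [-2.8, 0.9, -0.2]
width: 0.0338
```

```bash
python3 chk.py w5
```

```text
t 6.4 pos [ 0.5003 -0.029   0.1262] q6 -2.66 yaw -6.6 tilt [ 0.016 -0.006] F [-2.8  0.9 -0.2] M [0.17 0.31 0.01] w 0.0338
knob top z 0.1435 4396
white n 277 mean off [-0.0076 -0.0044] yaw -150.0 turn deg -0.2
```

>>> move_arm --pt "0 0 0 0.03 0" --pt "0 0 0 0 0" --pt "0 0 0 0 0"

```text
time: 6.75
eef_pos: [0.5003, -0.0291, 0.1262]
ee_rot: [[0.993, -0.116, 0.016], [-0.115, -0.993, -0.006], [0.016, 0.005, -1.0]]
wrist_force: [-2.0, 0.8, 2.1]
width: 0.0332
```

```bash
python3 chk.py w6
```

```text
t 6.75 pos [ 0.5003 -0.0291  0.1262] q6 -2.62 yaw -6.63 tilt [ 0.016 -0.006] F [-2.   0.8  2.1] M [0.2  0.2  0.02] w 0.0332
knob top z 0.1436 4390
white n 274 mean off [-0.0075 -0.0043] yaw -149.8 turn deg -0.4
```

View pics/w6.png

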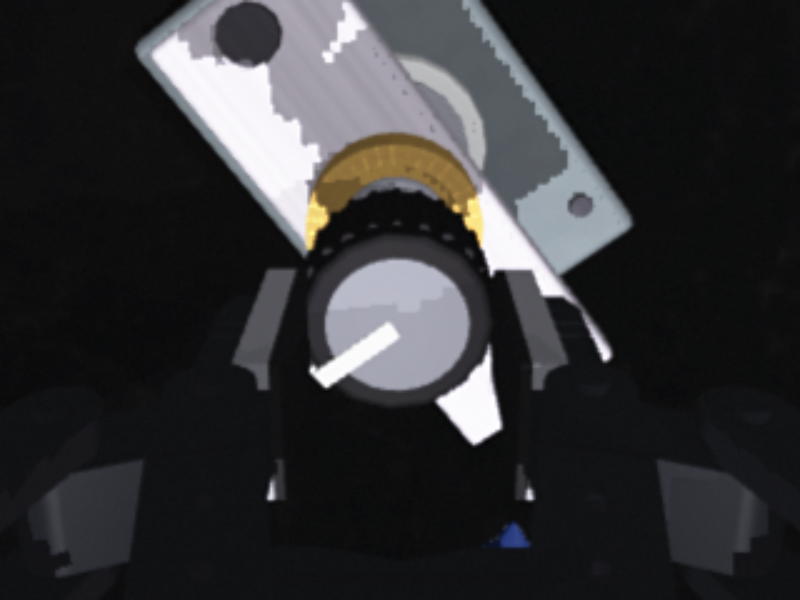

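>>> move_arm --pt "0 0 0 0.005 1" --pt "0 0 0 0.005 1" --pt "0 0 0 0.005 1" --pt "0 0 0 0.005 1" --pt "0 0 0 0.005 1" --pt "0 0 0 0.005 1" --pt "0 0 0 0.005 1" --pt "0 0 0 0.005 1" --pt "0 0 0 0.005 1" --pt "0 0 0 0.005 1" --pt "0 0 0 0 0"

```text
time: 7.9
eef_pos: [0.5004, -0.0296, 0.1247]
ee_rot: [[0.358, -0.934, 0.015], [-0.934, -0.358, -0.008], [0.013, -0.011, -1.0]]
wrist_force: [-0.8, 1.6, 2.4]
width: 0.0334
```

```bash
python3 chk.py w7
```

```text
t 7.9 pos [ 0.5004 -0.0296  0.1247] q6 59.83 yaw -69.05 tilt [ 0.015 -0.008] F [-0.8  1.6  2.4] M [ 0.21  0.31 -0.05] w 0.0334
knob top z 0.142 4466
white n 863 mean off [-0.0075  0.0001] yaw 105.4 turn deg 104.4
```

>>> move_arm --pt "0 0 0 0.005 1" --pt "0 0 0 0.005 1" --pt "0 0 0 0.005 1" --pt "0 0 0 0.005 1" --pt "0 0 0 0.005 1" --pt "0 0 0 0.005 1" --pt "0 0 0 0.005 1" --pt "0 0 0 0.005 1" --pt "0 0 0 0.005 1" --pt "0 0 0 0.005 1" --pt "0 0 0 0.005 1" --pt "0 0 0 0.005 1" --pt "0 0 0 0.005 1" --pt "0 0 0 0.005 1" --pt "0 0 0 0 0"

```text
time: 9.45
eef_pos: [0.499, -0.03, 0.1227]
ee_rot: [[-0.899, -0.437, 0.01], [-0.437, 0.899, -0.012], [-0.004, -0.015, -1.0]]
wrist_force: [-0.5, 1.6, 2.8]
width: 0.0334
```

```bash
python3 chk.py w8
```

```text
t 9.45 pos [ 0.499  -0.03    0.1227] q6 145.04 yaw -154.09 tilt [ 0.01  -0.012] F [-0.5  1.6  2.8] M [ 0.06  0.45 -0.07] w 0.0334
knob top z 0.14 4462
white n 238 mean off [0.0041 0.0081] yaw 62.6 turn deg 147.2
```

View pics/w8.png

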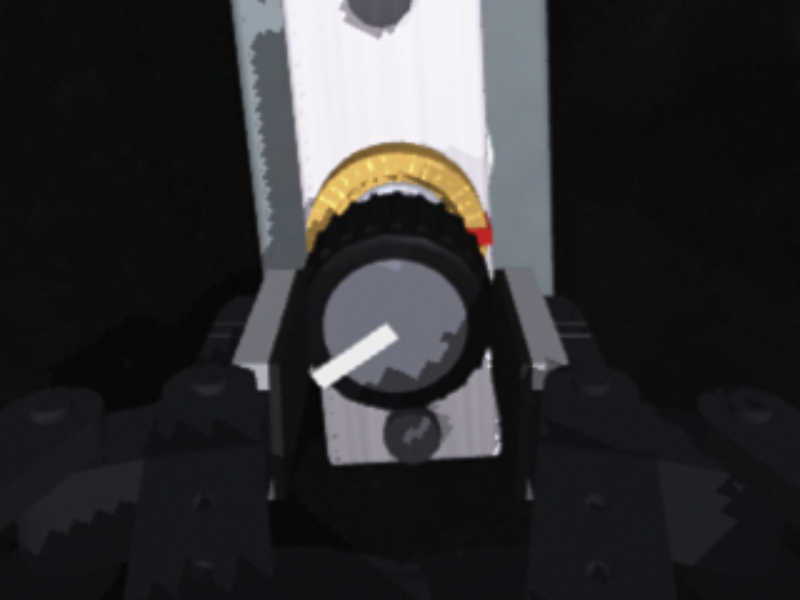

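>>> move_arm --pt "0.7 0 0 0 0" --pt "0.7 0 0 0 0" --pt "0.7 0 0 0 0" --pt "0.7 0 0 0 0" --pt "0.7 0 0 0 0"

```text
time: 10.0
eef_pos: [0.4994, -0.0309, 0.1217]
ee_rot: [[-0.896, -0.444, 0.011], [-0.444, 0.896, -0.013], [-0.004, -0.017, -1.0]]
wrist_force: [0.1, 0.1, 0.4]
width: 0.0596
```

>>> move_arm --pt "0.7 0 0 0 -1" --pt "0.7 0 0 0 -1" --pt "0.7 0 0 0 -1" --pt "0.7 0 0 0 -1" --pt "0.7 0 0 0 -1" --pt "0.7 0 0 0 -1" --pt "0.7 0 0 0 -1" --pt "0.7 0 0 0 -1" --pt "0.7 0 0 0 -1" --pt "0.7 0 0 0 -1" --pt "0.7 0 0 0 -1" --pt "0.7 0 0 0 -1" --pt "0.7 0 0 0 -1" --pt "0.7 0 0 0 -1" --pt "0.7 0 0 0 -1" --pt "0.7 0 0 0 -1" --pt "0.7 0 0 0 -1" --pt "0.7 0 0 0 -1" --pt "0.7 0 0 0 0"

```text
time: 11.9
eef_pos: [0.4995, -0.0319, 0.121]
ee_rot: [[0.757, -0.653, 0.012], [-0.653, -0.757, -0.015], [0.019, 0.003, -1.0]]
wrist_force: [-0.2, 0.3, -0.2]
width: 0.0598
```

```bash
python3 chk.py w9
```

```text
t 11.9 pos [ 0.4995 -0.0319  0.121 ] q6 31.67 yaw -40.76 tilt [ 0.012 -0.015] F [-0.2  0.3 -0.2] M [ 0.   -0.01  0.02] w 0.0598
knob top z 0.1403 4387
white n 209 mean off [0.0028 0.0058] yaw 65.1 turn deg 144.7
```

View pics/w9.png

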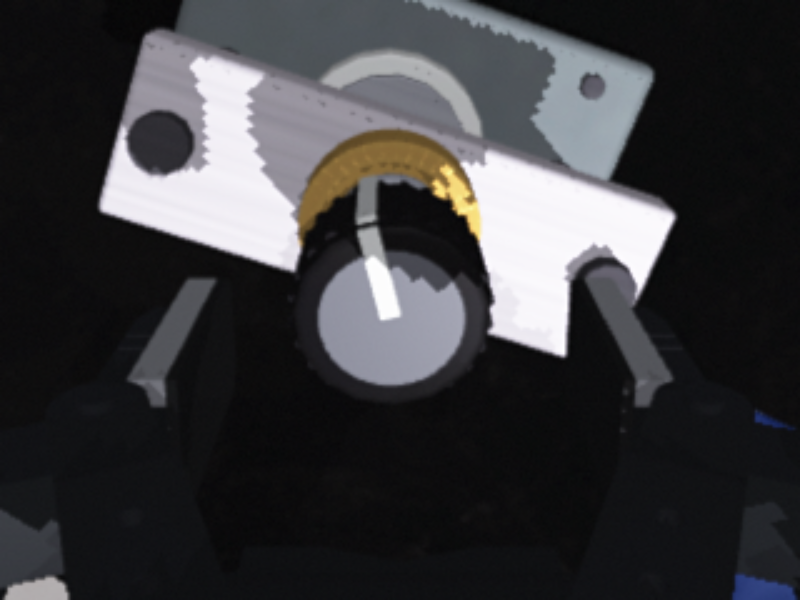

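>>> move_arm --pt "0.7 0 0 0 -1" --pt "0.7 0 0 0 -1" --pt "0.7 0 0 0 -1" --pt "0.7 0 0 0 -1" --pt "0.7 0 0 0 -1" --pt "0.7 0 0 0 -1" --pt "0.7 0 0 0 -1" --pt "0.7 0 0 0 -1" --pt "0.7 0 0 0 -1" --pt "0.7 0 0 0 -1" --pt "0.7 0 0 0 -1" --pt "0.7 0 0 0 -1" --pt "0.7 0 0 0 -1" --pt "0.7 0 0 0 -1" --pt "0.7 0 0 0 -1" --pt "0.7 0 0 0 -1" --pt "0.7 0 0 0 -1" --pt "0.7 0 0 0 -1" --pt "0.7 0 0 0 0"

```text
time: 13.85
eef_pos: [0.4996, -0.0324, 0.1206]
ee_rot: [[0.356, 0.935, 0.013], [0.935, -0.355, -0.016], [-0.01, 0.018, -1.0]]
wrist_force: [-0.1, -0.8, 0.5]
width: 0.06
```

```bash
python3 chk.py w10; python3 -c "
from h import *
s=telemetry.observe();print(s['ee_rot'].round(3));print((s['ee_rot'].T@(np.array([.4992,-.0297,.1235])-s['eef_pos'])/.03).round(3))"
```

```text
t 13.85 pos [ 0.4996 -0.0324  0.1206] q6 -78.28 yaw 69.17 tilt [ 0.013 -0.016] F [-0.1 -0.8  0.5] M [ 0.02 -0.01  0.02] w 0.06
knob top z 0.1404 4366
white n 570 mean off [0.0048 0.0019] yaw 86.1 turn deg 123.7
[[ 0.357  0.934  0.013]
 [ 0.934 -0.357 -0.016]
 [-0.01   0.018 -1.   ]]
[ 0.078 -0.043 -0.096]
```

>>> move_arm --pt "0.7 0.08 -0.04 0 0" --pt "0.7 0 0 0 0" --pt "0 0 0 0 0" --pt "0 0 0 0 0" --pt "0 0 0 0 0" --pt "0 0 0 0 0" --pt "0 0 0 0 0" --squeeze 30

```text
time: 14.6
eef_pos: [0.4994, -0.0293, 0.1209]
ee_rot: [[0.364, 0.931, 0.013], [0.932, -0.363, -0.015], [-0.009, 0.018, -1.0]]
wrist_force: [-0.1, 0.1, 0.8]
width: 0.0336
```

```bash
python3 chk.py w11
```

```text
t 14.6 pos [ 0.4994 -0.0293  0.1209] q6 -77.45 yaw 68.68 tilt [ 0.013 -0.015] F [-0.1  0.1  0.8] M [0.08 0.06 0.  ] w 0.0336
knob top z 0.1404 4545
white n 630 mean off [0.0066 0.0015] yaw 99.0 turn deg 110.8
```

View pics/w11.png

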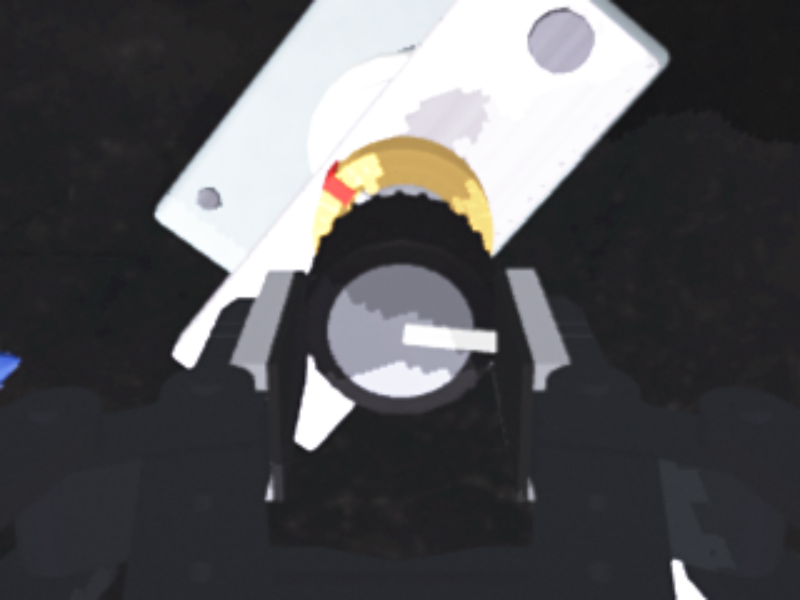

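>>> move_arm --pt "0 0 0 0.005 1" --pt "0 0 0 0.005 1" --pt "0 0 0 0.005 1" --pt "0 0 0 0.005 1" --pt "0 0 0 0.005 1" --pt "0 0 0 0.005 1" --pt "0 0 0 0.005 1" --pt "0 0 0 0.005 1" --pt "0 0 0 0.005 1" --pt "0 0 0 0.005 1" --pt "0 0 0 0.005 1" --pt "0 0 0 0.005 1" --pt "0 0 0 0.005 1" --pt "0 0 0 0.005 1" --pt "0 0 0 0.005 1" --pt "0 0 0 0.005 1" --pt "0 0 0 0.005 1" --pt "0 0 0 0.005 1" --pt "0 0 0 0 0"

```text
time: 16.55
eef_pos: [0.4992, -0.0284, 0.1183]
ee_rot: [[0.721, -0.692, 0.011], [-0.692, -0.721, -0.013], [0.017, 0.002, -1.0]]
wrist_force: [1.4, 0.3, 0.9]
width: 0.0339
```

```bash
python3 chk.py w12
```

```text
t 16.55 pos [ 0.4992 -0.0284  0.1183] q6 35.03 yaw -43.82 tilt [ 0.011 -0.013] F [1.4 0.3 0.9] M [ 0.15  0.16 -0.07] w 0.0339
knob top z 0.1377 4525
white n 142 mean off [ 0.0029 -0.0036] yaw -56.6 turn deg -93.6
```

View pics/w12.png

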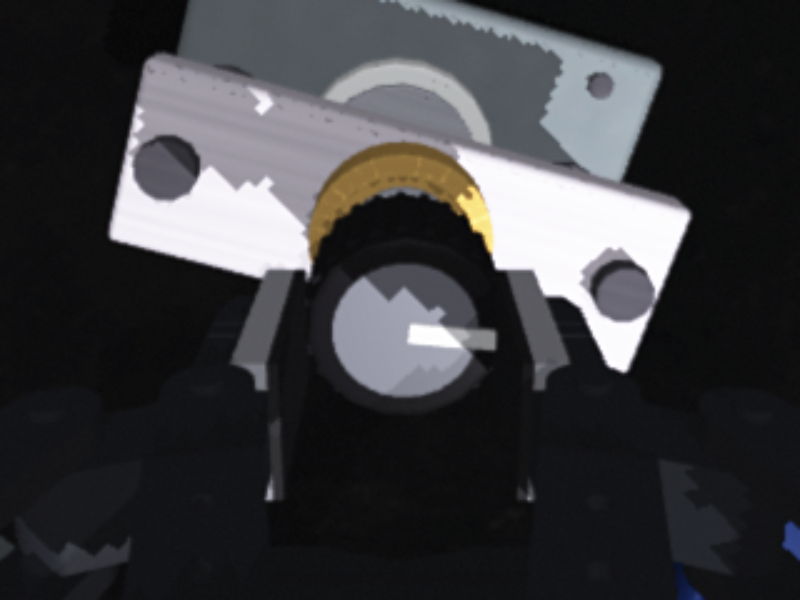

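>>> move_arm --pt "0 0 0 0.005 1" --pt "0 0 0 0.005 1" --pt "0 0 0 0.005 1" --pt "0 0 0 0.005 1" --pt "0 0 0 0.005 1" --pt "0 0 0 0.005 1" --pt "0 0 0 0.005 1" --pt "0 0 0 0.005 1" --pt "0 0 0 0.005 1" --pt "0 0 0 0.005 1" --pt "0 0 0 0.005 1" --pt "0 0 0 0.005 1" --pt "0 0 0 0.005 1" --pt "0 0 0 0.005 1" --pt "0 0 0 0.005 1" --pt "0 0 0 0.005 1" --pt "0 0 0 0 0" --pt "0 0 0 0 0"

```text
time: 18.4
eef_pos: [0.5001, -0.0293, 0.1162]
ee_rot: [[-0.779, -0.626, 0.014], [-0.627, 0.779, -0.013], [-0.002, -0.019, -1.0]]
wrist_force: [-0.3, -0.1, 1.3]
width: 0.0339
```

```bash
python3 chk.py w13
```

```text
t 18.4 pos [ 0.5001 -0.0293  0.1162] q6 132.32 yaw -141.2 tilt [ 0.014 -0.013] F [-0.3 -0.1  1.3] M [ 0.14  0.02 -0.09] w 0.0339
knob top z 0.1356 4677
white n 66 mean off [-0.0024 -0.0016] yaw -125.1 turn deg -25.1
```

View pics/w13.png

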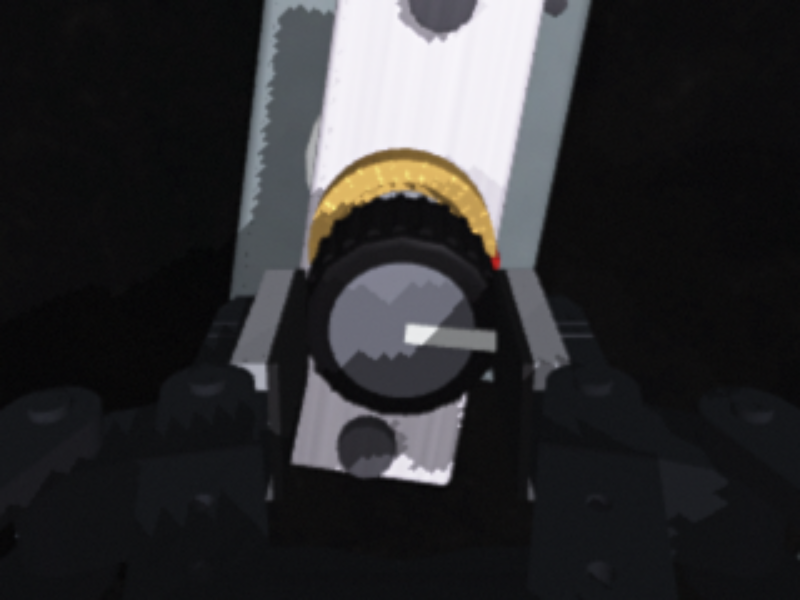

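>>> move_arm --pt "0 0 0 0 0" --pt "0 0 0 0 0" --pt "0 0 0 0 0"

```text
time: 18.75
eef_pos: [0.5001, -0.0293, 0.1162]
ee_rot: [[-0.777, -0.629, 0.014], [-0.629, 0.777, -0.013], [-0.002, -0.019, -1.0]]
wrist_force: [-1.0, 0.0, 0.6]
width: 0.0339
```

```bash
python3 - <<'E'
from h import *
from bench import order
for c in ['top']:
    s,p,d,k,E=look(c,'topend')
    print(s['time'],s['eef_pos'].round(4),s['dq'].round(2),s['width'],s['wrist_force'].round(1))
    for n in ['timer','label_tape','beaker_100','petri_1']:
        for r in cams.silhouettes(c,n)[:1]:
            P,_,_=cloud(d,k,E,r['region']);print(n,round(r['confidence'],2),np.round(np.median(P,0),3))
print(order.sign_off())
E
```

```text
18.75 [ 0.5001 -0.0293  0.1162] [-0.09 -0.02  0.02 -0.07  0.02 -0.44] 0.03393282786876068 [-1.   0.   0.6]
timer 0.82 [0.361 0.306 0.014]
label_tape 0.61 [0.596 0.369 0.016]
beaker_100 0.62 [ 0.637 -0.306  0.027]
petri_1 0.59 [0.722 0.211 0.011]
the job is handed in; nothing more can be done
None
```

I turned the screw back about 65° until the lines met, and it dropped about 8 mm into the thread. I then turned it forward one full turn with one regrasp partway, and handed the job in at about 19 s with the fingers still gripping the knob.

- **Turn:** about 357° (6.23 rad), adding the hand's rotation to the line angle measured just before the regrasp. The last wrist picture agrees by eye.
- **Lift:** about -15.7 mm, taken from the knob-top height measured in the depth image.
- **Grip:** squeeze command 30 N, fingers holding at 34 mm. I didn't measure the contact force itself. The arm was still and the wrist force about 1 N.
- **Bystanders:** all four within about 2 mm of their starting positions in the top camera.

My automatic white-line reading disagreed in several of the later pictures, because glare and shadow on the knob top upset it. In the last picture it gave -25° (335°), which would still be within the 45° limit. For those pictures I relied on the hand's rotation and the picture itself.

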